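# Drop the round watch cases into their tray and bolt the box

## Robot

A 6-joint arm with a two-finger parallel gripper is mounted at the origin on the work surface. World frame = base frame: x ahead of the robot, y to its left, z up, the work surface at z = 0. Lengths are in mm, angles in rad, forces in N, time in s.
With the tool pointing down it reaches from about 350 to 1000 mm from the base axis. Payload 7.1 kg.
Tool frame: the origin (TCP) lies on the mounting face of the last link; the fingertips stand 173 mm ahead of it and the grasp point (between the pads) lies 155 mm ahead of it; z points along the fingers, y is the line along which they close (so a half turn about z gives the same grasp; the last joint's range is limited). The gripper opens to 85 mm and grips with 20 to 120 N. Pads are 22 mm wide; open, the fingers measure 114 mm over their backs; the gripper's body (76 mm by 85 mm) begins 54 mm behind the grasp point. The pads swing forward as they close: fully open they stand 13 mm farther back than shut.
Start: joints at [-1.253, 0.423, 1.63, -0, 1.089, -0.019], TCP at [206.56, -589.864, 404.719] pointing down, gripper open.
Joint ranges: [-3, 3], [-0.9, 2.11], [0.09, 2.58], [-1.31, 4.45], [0.11, 2.69], [-2.54, 2.54]. Speed limits (rad/s): [2.39, 2.39, 3.01, 3.14, 3.14, 3.14].

## Interface

Orientations are given as a unit quaternion [w, x, y, z].
In Python, from cell import robot, imaging, job, models gives the robot as it stands. The module is installed in compiled form; this text tells all that it offers.
- The arm moves only by the tool arm_command, never from a script. Its argument "plan" is a list of rows, each an object of numbers: "wx", "wy", "wz": the turn, a rotation vector about the tool's x, y, z scaled (see below); "tx", "ty", "tz": the shift along the tool's x, y, z scaled (see below); "fingers": the opening, from 0 (shut) to 1 (fully open). In form: [{"wx": .., "wy": .., "wz": .., "tx": .., "ty": .., "tz": .., "fingers": ..}, ...]. A call has 1 to 12 rows; each row shifts and turns the commanded pose from where the row before left it, along the tool's axes as they then stand; what a row does not reach is not made up. The controller multiplies each number of a shift by 25 mm and each number of a turn by 4 degrees. A row lasts 1/8 s, in which the tool goes at most 62.5 mm and 10.7 degrees, less where a joint would pass 70% of its speed; a pose out of reach is approached as far as the arm can. A call with a number of a shift or a turn outside -1 to 1 is refused whole. A call with a gripper value outside its range is refused whole. The fingers move at their own pace and stop on an object; the grip force is fixed at half the most. Time passes only in rows, so rows that do not move let the fingers close. It gives the time, the measured TCP pose, the force, the opening and the grip force at its end, in the units of the state.
- robot.get_obs(): the state, without advancing time (a new reading comes with each control period).
- imaging.snapshot(name): name is "scene" or "side" or "wrist"; returns a dict with "pixels" (480x640x3 uint8, red, green, blue), "fx", "fy", "cx", "cy" (pixels), "D" ([k1, k2, p1, p2, k3] as OpenCV has them; the pictures are not rectified), "eye" and "orientation" of the camera in the world. Camera axes: x right, y down, z forward; pixel columns grow to the right and rows downward; lengths in mm; the calibration is good to about 2 mm. A picture is of the moment at which its call begins. There is no depth.
- job.finish_job(): hands the job in; it is judged then, once.
Trained networks look in a picture, given as the dict that the camera call returned (one of the last four; its "shot" number tells which), for a name from the list of things; names that differ only in an ending like _2 or _b are one class to them, and where a whole thing is asked for, a point or a joint stands for the part that bears it (a point fixed in the world has none). Each returns a list of dicts, best first, with "score" (0 to 1); they miss things now and then, are a little off and sometimes report something else, mostly with a low value. They report only what shows in the picture. A call takes as long as a camera call. They do not tell look-alikes from the thing itself.
- models.boxes_of(label, picture): "centre" ([x, y, z] in mm, in the coordinates of the camera as it stood for that picture, good to about 4 mm: the middle of the surface that is visible of it).
The state is a dict: "time_s": time; "joint_pos": joint angles; "qvel": joint speeds; "effort": joint torques, N m; "tool_pos": TCP position; "ee_rot": TCP orientation; "contact_force": force on the tool from outside, world axes, zero at the start; "wrist_torque": the same for the moment, N m; "width": opening from 0.0 (shut) to 1.0 (fully open); "grip_force": force on a finger pad.
Only numpy, scipy, OpenCV 4.12 (cv2) and the standard library are available. Lean on these libraries where they do the work, as an engineer would, in place of code of your own. Each camera call takes 0.05 s, during which the arm holds its last target. There are 200 camera calls.

## Task

Two drop-bottom boxes stand on the watch bench. On the one that holds the round watch cases, push its lever over to swing the trap-door bottom open and drop both cases into the tray below, then swing the bottom fully shut again with the lever and slide the box's bolt fully home so that it bars the lever. Leave the other box, with the square cases, shut.

Things in the scene. Friction and masses are not known exactly. Their poses are not given: they have to be found in the camera images.
- round_box: Fixed drop-bottom box with the round cases: open aluminium box 112 mm square, inside 100, rim 190 mm high, on posts in a mint tray (x -76 to 161, y +-86 mm inside; rim 34 mm). Origin: on the bench under the box's centre; x to its far side, y to its lever's side, z up. Its 6 mm trap-door hinges on the near lower edge: line along y at x -50, z 137 mm; far edge drops. A twin box holds square cases.
- gate_grip (a point): Middle of the black lever grip: level round bar, 16 mm thick, along the box's y from y 68 to 122 mm (this point y 97), 125 mm from the hinge line. Fixed to the trap-door by an arm at y 72, it swings about the hinge line: shut at x -90, z 255 mm (leaning 0.33 rad from vertical to -x), fully open at x 46, z 218 (box frame). Push to the box's +x to open; about 4 N; stays where left.
- gate (a joint): Angle of the round cases' trap-door, rad: 0 = shut (stop; it starts there), 1.2 = fully open (stop). Grows as the grip goes to the box's +x. The cases slide off by the time it is fully open.
- bolt_knob (a point): Grip point of the bolt's knob: upright steel pin 14 mm thick, top 16 mm above this point, free for 24 mm above the bolt, a 12 mm round bar along y on the box's near rim (x -50 mm). This point: z 227 mm; y -33 with the bolt drawn back, +2 with it home (box frame). Two bolt keepers, 10 mm wide at y -53 and +35, end 18 mm below it.
- bolt (a joint): Travel of that bolt, m: 0 = drawn back (starts at 0 to 0.006), 0.035 = fully home (stop), towards the box's +y. About 2 N moves it; it stays where left. Home, its nose stands out past the box's side on the +x side of the shut lever and bars it; with the trap-door over about 0.13 rad open the lever obstructs it or it bars the lever from shutting.
- round_case1_center (a point): Centre of one round watch case: a steel disc 41 mm in diameter and 10 mm thick with a white dial and a tiny crown, about 50 g, lying at the start on the trap-door inside its box.
- round_case2_center (a point): Centre of the other round watch case, just like the first.
- other_gate (a joint): Angle of the trap-door of the other box, the one with the square cases (32 mm squares, 10 mm thick), rad: 0 = shut. To be left shut.
Mind the look-alikes: they are no part of the job. Leave any purple or turquoise look-alike of the part that bears round_case2_center alone.

How it is judged (in metres and radians):
On the way:
1. the trap-door of the round cases' box is swung open (more than 0.3 rad) and both round cases lie in its tray (x of round_case1_center in the frame of round_box between -0.08 and 0.165 m and y of round_case1_center in the frame of round_box between -0.09 and 0.09 m and z of each of round_case1_center, round_case2_center in the frame of round_box below 0.06 m and x of round_case2_center in the frame of round_box between -0.08 and 0.165 m and y of round_case2_center in the frame of round_box between -0.09 and 0.09 m and value of joint gate above 0.3 rad), for 0.2 s.
At the end, for the whole second after the job is handed in: Both round cases lie in the tray under their own box (below 60 mm above the bench, within the tray), that box's trap-door is shut (within 0.17 rad), its bolt is home (at least 25 of its 35 mm), and the other box's trap-door is shut (x of round_case1_center in the frame of round_box between -0.08 and 0.165 m and y of round_case1_center in the frame of round_box between -0.09 and 0.09 m and z of each of round_case1_center, round_case2_center in the frame of round_box below 0.06 m and x of round_case2_center in the frame of round_box between -0.08 and 0.165 m and y of round_case2_center in the frame of round_box between -0.09 and 0.09 m and value of joint gate below 0.17 rad and value of joint bolt above 0.025 m and value of joint other_gate below 0.15 rad); the robot touches nothing.
It fails at once if the trap-door of the box with the square cases is opened (more than 0.15 rad) (value of joint other_gate above 0.15 rad).
It also fails if it takes over 45 s, if anything falls off the work surface, if the arm or the gripper's body presses on something with over 40 N, if the wrist force passes 120 N, or if a joint passes its speed limit or range.

## Working session

There is one attempt and no reset: what is moved stays moved. The work goes in short steps, Python scripts to look and compute and a tool call to move; the robot and the scene stay as the last step left them, time stands still between calls to the robot, and variables do not carry over. Pictures are saved under pics/ and viewed, at most 10 in all, crops included, and the job is handed in when it is done.

Besides the shell and the picture viewer there is one more tool, called after "Call:" by a JSON object that holds its "api" and its "payload". arm_command: Moves the arm, as the interface text tells. Its arguments: {"type":"object","properties":{"plan":{"type":"array"}},"required":["plan"]}

```bash
mkdir -p pics; cat > h.py <<'E'
import numpy as np, cv2
from scipy.spatial.transform import Rotation as R
from cell import robot, imaging, job, models
def rot(q): return R.from_quat([q[1],q[2],q[3],q[0]])
def save(s,n): cv2.imwrite('pics/'+n+'.png',s['pixels'][:,:,::-1])
def world(s,c): return rot(s['orientation']).apply(c)+np.array(s['eye'])
def find(s,l,k=4): return [(round(d['score'],2),world(s,d['centre']).round().tolist(),px(s,world(s,d['centre']))) for d in models.boxes_of(l,s)[:k]]
def px(s,p):
    c=rot(s['orientation']).inv().apply(np.atleast_2d(p)-np.array(s['eye']))
    K=np.array([[s['fx'],0,s['cx']],[0,s['fy'],s['cy']],[0,0,1.]])
    return cv2.projectPoints(c,np.zeros(3),np.zeros(3),K,np.array(s['D'],float))[0].reshape(-1,2).round().astype(int).tolist()
E
python3 - <<'E'
from h import *
print({k:np.round(v,3).tolist() for k,v in robot.get_obs().items()})
for n in ['scene','side']:
    s=imaging.snapshot(n); save(s,n+'1'); print(n,np.round(s['eye']),s['fx'])
    for l in ['round_box','gate_grip','bolt_knob','round_case1_center','bolt']: print(l,find(s,l))
E
```

```text
{'time_s': 0.0, 'joint_pos': [-1.253, 0.424, 1.631, -0.0, 1.089, -0.019], 'qvel': [-0.001, -0.0, 0.001, -0.0, -0.002, 0.002], 'effort': [-0.0, -55.737, -28.175, 0.0, 0.007, -0.0], 'tool_pos': [206.471, -589.609, 403.904], 'ee_rot': [-0.001, 0.986, 0.168, -0.0], 'contact_force': [-0.497, 0.254, -0.249], 'wrist_torque': [0.019, -0.017, 0.046], 'grip_force': 0.0, 'width': 1.002}
scene [1041.  589.  841.] 520.0418253952768
round_box [(0.59, [583.0, 184.0, 25.0], [[359, 361]])]
gate_grip [(0.8, [494.0, 244.0, 156.0], [[423, 310]]), (0.21, [503.0, 153.0, 206.0], [[386, 265]])]
bolt_knob [(0.6, [501.0, 157.0, 203.0], [[388, 267]])]
round_case1_center [(0.6, [542.0, 148.0, 149.0], [[366, 296]])]
bolt [(0.58, [581.0, 184.0, 24.0], [[360, 360]])]
side [395. 631. 858.] 493.6262933872814
round_box [(0.75, [575.0, 196.0, 23.0], [[276, 350]])]
gate_grip [(0.91, [524.0, 179.0, 141.0], [[303, 314]])]
bolt_knob [(0.79, [501.0, 168.0, 201.0], [[318, 291]])]
round_case1_center []
bolt [(0.73, [496.0, 167.0, 207.0], [[322, 289]])]
```

View pics/scene1.png

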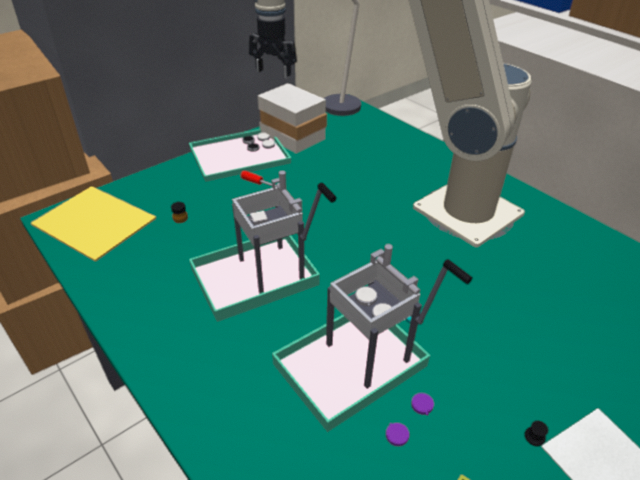

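View pics/side1.png

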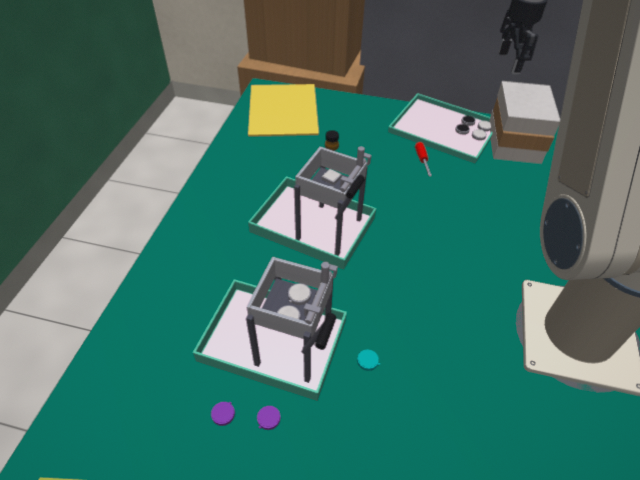

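Scene: round cases (366,296),(383,310) in the front box, its grip (458,271), knob (388,255); look-alikes are the square-case box at (268,210) with its grip (327,192), and knob (282,180). Side: round box (292,300), grip (326,331), knob (326,270); the other box is at (335,178). Purple and turquoise discs lie on the bench. I choose the front box, and check it in one close crop.

```bash
python3 - <<'E'
import cv2,numpy as np
a=cv2.imread('pics/scene1.png')[235:405,270:480]; b=cv2.imread('pics/side1.png')[250:400,190:350]
f=lambda i,k:cv2.resize(i,None,fx=k,fy=k,interpolation=cv2.INTER_CUBIC)
a=f(a,2);b=f(b,2.3);o=np.zeros((345,800,3),np.uint8);o[:a.shape[0],:420]=a;o[:345,425:425+b.shape[1]]=b
cv2.imwrite('pics/crop1.png',o)
E
```

```text
(no output)
```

View pics/crop1.png

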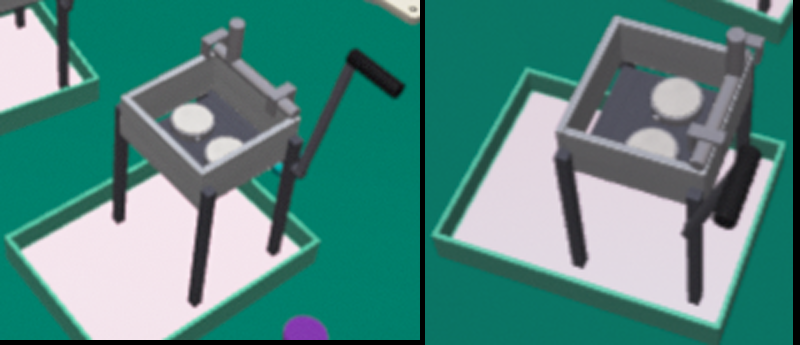

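The crop shows white round dials in the chosen box. The knob is at scene (388,246) (top), the keepers are beside it, and the bolt is drawn back. Next I fit the box pose from both views.

```bash
cat > fit.py <<'E'
from h import *
from scipy.optimize import least_squares
P=np.array([[56,-56,190],[56,56,190],[-56,56,190],[-90,97,255],[-50,-31,243]],float)
obs={'scene':[[331,286],[371.5,320],[419,294],[458,271.5],[388.5,247]],
'side':[[273.5,258],[247.4,306.5],[314.8,328],[325.7,331.3],[326,265]]}
S={n:imaging.snapshot(n) for n in obs}
def pr(s,w):
    c=rot(s['orientation']).inv().apply(w-np.array(s['eye']))
    K=np.array([[s['fx'],0,s['cx']],[0,s['fy'],s['cy']],[0,0,1.]])
    return cv2.projectPoints(c,np.zeros(3),np.zeros(3),K,np.array(s['D'],float))[0].reshape(-1,2)
W=lambda v,p:R.from_euler('z',v[3]).apply(p)+v[:3]
f=lambda v:np.concatenate([(pr(S[n],W(v,P))-obs[n]).ravel() for n in obs])
r=least_squares(f,[560,160,0,0.0],loss='soft_l1')
print(r.x.round(3),np.round(f(r.x),1).reshape(2,-1,2).tolist())
print('grip',W(r.x,P[3]),'open',W(r.x,np.array([46,97,218.])),'knob',W(r.x,np.array([-50,-31,227.])))
# pure triangulation
for i,n in enumerate(['c1','c2','c3','grip','knobtop']):
    t=least_squares(lambda w:np.concatenate([(pr(S[k],w[None])-obs[k][i]).ravel() for k in obs]),W(r.x,P[i])); print(n,t.x.round(1),W(r.x,P[i]).round(1))
E
python3 fit.py
```

```text
[ 5.45767e+02  1.70349e+02 -7.31000e-01 -7.80000e-02] [[[-0.7, -3.1], [-0.4, 2.2], [1.2, -0.3], [-0.0, 0.8], [-1.0, -1.7]], [[-0.2, -0.3], [-0.1, 1.6], [-1.9, -0.4], [0.9, 2.2], [1.2, -0.3]]]
grip [463.56556671 274.0408925  254.26901025] open [599.15547844 263.48741741 217.26901025] knob [493.51227007 143.32289467 226.26901025]
c1 [597.5 110.7 185.2] [597.3 110.2 189.3]
c2 [605.3 221.7 194.1] [605.9 221.8 189.3]
c3 [492.  227.  183.8] [494.3 230.5 189.3]
grip [465.2 273.9 258. ] [463.6 274.  254.3]
knobtop [495.  146.2 242.6] [493.5 143.3 242.3]
```

```bash
python3 - <<'E'
from h import *
s=imaging.snapshot('scene')
K=np.array([[s['fx'],0,s['cx']],[0,s['fy'],s['cy']],[0,0,1.]])
for n,p,z in [('lampbase',(342,103),0),('book',(292,100),80),('othergrip',(327,192),255),('otherknob',(282,174),243)]:
    u=cv2.undistortPoints(np.array([[p]],float),K,np.array(s['D'],float))[0,0]
    d=rot(s['orientation']).apply([u[0],u[1],1]); e=np.array(s['eye']); print(n,(e+d*(z-e[2])/d[2]).round())
E
```

```text
lampbase [-174. -696.    0.]
book [  56. -695.   80.]
othergrip [481. -34. 255.]
otherknob [ 500. -156.  243.]
```

Call:
{"api": "arm_command", "payload": {"plan": [{"tz":-1,"fingers":0.4},{"tz":-1,"fingers":0.4},{"tz":-1,"fingers":0.4}]}}

```text
$.plan[0]: bad value
```

Call:
{"api": "arm_command", "payload": {"plan": [{"wx":0,"wy":0,"wz":0,"tx":0.5,"ty":-0.5,"tz":-1,"fingers":0.4},{"wx":0,"wy":0,"wz":0,"tx":1,"ty":-1,"tz":-1,"fingers":0.4},{"wx":0,"wy":0,"wz":0,"tx":1,"ty":-1,"tz":-1,"fingers":0.4},{"wx":0,"wy":0,"wz":0,"tx":1,"ty":-1,"tz":0,"fingers":0.4},{"wx":0,"wy":0,"wz":0,"tx":1,"ty":-1,"tz":0,"fingers":0.4},{"wx":0,"wy":0,"wz":0,"tx":1,"ty":-1,"tz":0,"fingers":0.4},{"wx":0,"wy":0,"wz":0,"tx":1,"ty":-1,"tz":0,"fingers":0.4},{"wx":0,"wy":0,"wz":0,"tx":1,"ty":-1,"tz":0,"fingers":0.4},{"wx":0,"wy":0,"wz":0,"tx":1,"ty":-1,"tz":0,"fingers":0.4},{"wx":0,"wy":0,"wz":0,"tx":1,"ty":-1,"tz":0,"fingers":0.4}]}}

```text
time_s: 2.0
tool_pos: [352.6, -286.1, 480.0]
ee_rot: [0.0, 0.986, 0.168, 0.0]
contact_force: [0.4, -0.5, 0.4]
width: 0.398
grip_force: 0.0
```

Call:
{"api": "arm_command", "payload": {"plan": [{"wx":0,"wy":0,"wz":0,"tx":1,"ty":-1,"tz":0,"fingers":0.4},{"wx":0,"wy":0,"wz":0,"tx":1,"ty":-1,"tz":0,"fingers":0.4},{"wx":0,"wy":0,"wz":0,"tx":1,"ty":-1,"tz":0,"fingers":0.4},{"wx":0,"wy":0,"wz":0,"tx":1,"ty":-1,"tz":0,"fingers":0.4},{"wx":0,"wy":0,"wz":0,"tx":1,"ty":-1,"tz":0,"fingers":0.4},{"wx":0,"wy":0,"wz":0,"tx":1,"ty":-1,"tz":0,"fingers":0.4},{"wx":0,"wy":0,"wz":0,"tx":1,"ty":-1,"tz":0,"fingers":0.4},{"wx":0,"wy":0,"wz":0,"tx":1,"ty":-1,"tz":0,"fingers":0.4},{"wx":0,"wy":0,"wz":0,"tx":1,"ty":-1,"tz":0,"fingers":0.4},{"wx":0,"wy":0,"wz":0,"tx":1,"ty":-1,"tz":0,"fingers":0.4},{"wx":0,"wy":0,"wz":0,"tx":1,"ty":-1,"tz":0,"fingers":0.4},{"wx":0,"wy":0,"wz":0,"tx":0.7,"ty":-1,"tz":0,"fingers":0.4}]}}

```text
time_s: 3.5
tool_pos: [529.7, 93.8, 479.8]
ee_rot: [-0.0, 0.986, 0.168, 0.0]
contact_force: [0.3, -1.2, -0.4]
width: 0.403
grip_force: 0.0
```

Call:
{"api": "arm_command", "payload": {"plan": [{"wx":0,"wy":0,"wz":0,"tx":0,"ty":-1,"tz":0,"fingers":0.4},{"wx":0,"wy":0,"wz":0,"tx":0,"ty":-1,"tz":0,"fingers":0.4},{"wx":0,"wy":0,"wz":-1,"tx":0,"ty":-1,"tz":0,"fingers":0.4},{"wx":0,"wy":0,"wz":-1,"tx":0,"ty":-1,"tz":0,"fingers":0.4},{"wx":0,"wy":0,"wz":-1,"tx":0,"ty":-1,"tz":0,"fingers":0.4},{"wx":0,"wy":0,"wz":-1,"tx":0,"ty":-1,"tz":0,"fingers":0.4},{"wx":0,"wy":0,"wz":-1,"tx":0,"ty":0,"tz":0,"fingers":0.4},{"wx":0,"wy":0,"wz":-1,"tx":0,"ty":0,"tz":0,"fingers":0.4},{"wx":0,"wy":0,"wz":-1,"tx":0,"ty":0,"tz":0,"fingers":0.4},{"wx":0,"wy":0,"wz":-1,"tx":0,"ty":0,"tz":0,"fingers":0.4},{"wx":0,"wy":0,"wz":-1,"tx":0,"ty":0,"tz":0,"fingers":0.4},{"wx":0,"wy":0,"wz":-1,"tx":0,"ty":0,"tz":0,"fingers":0.4}]}}

```text
time_s: 5.0
tool_pos: [470.0, 229.9, 479.8]
ee_rot: [0.0, 0.869, 0.496, 0.0]
contact_force: [-0.1, 0.2, -0.2]
width: 0.398
grip_force: 0.0
```

Call:
{"api": "arm_command", "payload": {"plan": [{"wx":0,"wy":0,"wz":-1,"tx":0,"ty":0,"tz":0,"fingers":0.4},{"wx":0,"wy":0,"wz":-1,"tx":0,"ty":0,"tz":0,"fingers":0.4},{"wx":0,"wy":0,"wz":-1,"tx":0,"ty":0,"tz":0,"fingers":0.4},{"wx":0,"wy":0,"wz":-1,"tx":0,"ty":0,"tz":0,"fingers":0.4},{"wx":0,"wy":0,"wz":-1,"tx":0,"ty":0,"tz":0,"fingers":0.4},{"wx":0,"wy":0,"wz":-1,"tx":0,"ty":0,"tz":0,"fingers":0.4},{"wx":0,"wy":0,"wz":-0.5,"tx":0,"ty":0,"tz":0,"fingers":0.4}]}}

```text
time_s: 5.88
tool_pos: [470.0, 229.9, 479.8]
ee_rot: [-0.0, 0.735, 0.678, 0.0]
contact_force: [0.5, -1.0, -0.3]
width: 0.398
grip_force: 0.0
```

```bash
python3 - <<'E'
from h import *
s=imaging.snapshot('wrist'); save(s,'w1')
v=np.array([545.8,170.3,-.7]); Rz=R.from_euler('z',-.078)
for n,p in [('grip',[-90,97,255]),('gripA',[-90,68,255]),('gripB',[-90,122,255]),('knobtop',[-50,-31,243]),('c-+',[-56,56,190]),('c++',[56,56,190])]: print(n,px(s,Rz.apply(p)+v))
for l in ['gate_grip','bolt_knob']: print(l,find(s,l))
E
```

```text
grip [[300, 193]]
gripA [[301, 241]]
gripB [[299, 149]]
knobtop [[359, 367]]
c-+ [[347, 234]]
c++ [[484, 233]]
gate_grip [(0.77, [519.0, 205.0, 143.0], [[369, 245]])]
bolt_knob [(0.87, [489.0, 180.0, 207.0], [[345, 300]])]
```

View pics/w1.png

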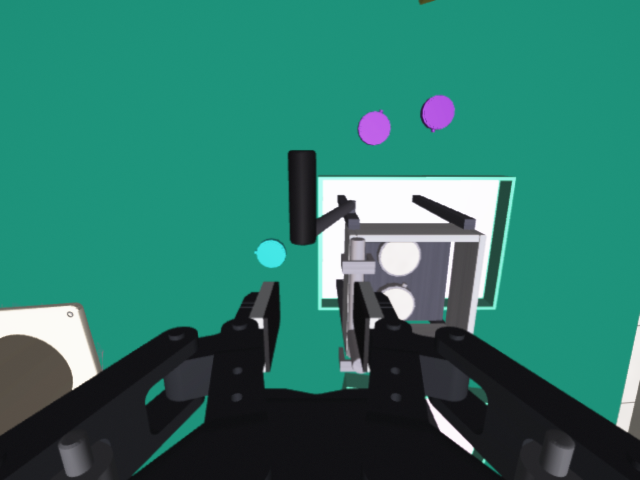

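The wrist view shows the grip from (302,151) to (302,243), within 3 px of the fit, and the knob around (357,245)–(350,362). I will straddle the bar.

Call:
{"api": "arm_command", "payload": {"plan": [{"wx":0,"wy":0,"wz":0,"tx":0.95,"ty":-0.35,"tz":0,"fingers":0.4},{"wx":0,"wy":0,"wz":0,"tx":0.9,"ty":0,"tz":0,"fingers":0.4},{"wx":0,"wy":0,"wz":0,"tx":0,"ty":0,"tz":0.8,"fingers":0.4},{"wx":0,"wy":0,"wz":0,"tx":0,"ty":0,"tz":0.8,"fingers":0.4},{"wx":0,"wy":0,"wz":0,"tx":0,"ty":0,"tz":0.7,"fingers":0.4},{"wx":0,"wy":0,"wz":0,"tx":0,"ty":0,"tz":0.7,"fingers":0.4},{"wx":0,"wy":0,"wz":0,"tx":0,"ty":0,"tz":0,"fingers":0.4}]}}

```text
time_s: 6.9
tool_pos: [464.8, 276.6, 403.2]
ee_rot: [-0.0, 0.736, 0.677, -0.001]
contact_force: [0.4, 0.7, 0.1]
width: 0.397
grip_force: 0.0
```

Call:
{"api": "arm_command", "payload": {"plan": [{"wx":0,"wy":0,"wz":0,"tx":0,"ty":0.4,"tz":0,"fingers":0.4},{"wx":0,"wy":0,"wz":0,"tx":0,"ty":0.4,"tz":-0.1,"fingers":0.4}]}}

```text
time_s: 7.15
tool_pos: [485.7, 275.2, 408.1]
ee_rot: [-0.0, 0.736, 0.677, 0.0]
contact_force: [-2.8, 0.5, 3.1]
width: 0.403
grip_force: 1.4
```

Call:
{"api": "arm_command", "payload": {"plan": [{"wx":0,"wy":0,"wz":0,"tx":0,"ty":0.4,"tz":-0.1,"fingers":0.4},{"wx":0,"wy":0,"wz":0,"tx":0,"ty":0.8,"tz":0,"fingers":0.4},{"wx":0,"wy":0,"wz":0,"tx":0,"ty":0.8,"tz":0.1,"fingers":0.4},{"wx":0,"wy":0,"wz":0,"tx":0,"ty":0.8,"tz":0.2,"fingers":0.4},{"wx":0,"wy":0,"wz":0,"tx":0,"ty":0.8,"tz":0.3,"fingers":0.4},{"wx":0,"wy":0,"wz":0,"tx":0,"ty":0.7,"tz":0.5,"fingers":0.4},{"wx":0,"wy":0,"wz":0,"tx":0,"ty":0.5,"tz":0.5,"fingers":0.4},{"wx":0,"wy":0,"wz":0,"tx":0,"ty":0.2,"tz":0.2,"fingers":0.4},{"wx":0,"wy":0,"wz":0,"tx":0,"ty":0,"tz":0,"fingers":0.4}]}}

```text
time_s: 8.28
tool_pos: [609.8, 264.8, 363.9]
ee_rot: [0.0, 0.736, 0.678, -0.0]
contact_force: [-0.3, 0.8, -0.0]
width: 0.399
grip_force: 0.0
```

```bash
python3 - <<'E'
from h import *
s=imaging.snapshot('scene'); save(s,'s2')
cv2.imwrite('pics/s2c.png',cv2.resize(cv2.imread('pics/s2.png')[200:430,250:500],None,fx=2.4,fy=2.4))
E
```

```text
(no output)
```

View pics/s2c.png

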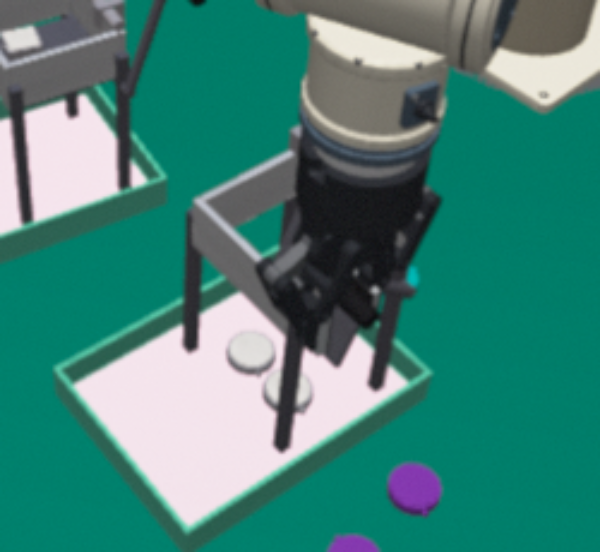

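Both round cases lie in the tray at crop (250,352) and (288,390), with the trap-door hanging open. I swing it shut.

Call:
{"api": "arm_command", "payload": {"plan": [{"wx":0,"wy":0,"wz":0,"tx":0,"ty":-0.7,"tz":0,"fingers":0.4},{"wx":0,"wy":0,"wz":0,"tx":0,"ty":-0.4,"tz":-0.4,"fingers":0.4},{"wx":0,"wy":0,"wz":0,"tx":0,"ty":-0.6,"tz":-0.5,"fingers":0.4},{"wx":0,"wy":0,"wz":0,"tx":0,"ty":-0.8,"tz":-0.45,"fingers":0.4},{"wx":0,"wy":0,"wz":0,"tx":0,"ty":-0.8,"tz":-0.3,"fingers":0.4},{"wx":0,"wy":0,"wz":0,"tx":0,"ty":-0.8,"tz":-0.15,"fingers":0.4},{"wx":0,"wy":0,"wz":0,"tx":0,"ty":-0.8,"tz":0,"fingers":0.4},{"wx":0,"wy":0,"wz":0,"tx":0,"ty":-0.6,"tz":0,"fingers":0.4},{"wx":0,"wy":0,"wz":0,"tx":0,"ty":-0.4,"tz":0.1,"fingers":0.4},{"wx":0,"wy":0,"wz":0,"tx":0,"ty":-0.2,"tz":0.1,"fingers":0.4},{"wx":0,"wy":0,"wz":0,"tx":0,"ty":0,"tz":0,"fingers":0.4}]}}

```text
time_s: 9.7
tool_pos: [457.1, 277.2, 403.9]
ee_rot: [-0.0, 0.735, 0.678, -0.001]
contact_force: [0.4, 1.0, -0.2]
width: 0.4
grip_force: 0.0
```

Call:
{"api": "arm_command", "payload": {"plan": [{"wx":0,"wy":0,"wz":0,"tx":0,"ty":-0.15,"tz":0,"fingers":0.4},{"wx":0,"wy":0,"wz":0,"tx":0,"ty":-0.1,"tz":0,"fingers":0.4}]}}

```text
time_s: 9.95
tool_pos: [454.2, 277.3, 404.2]
ee_rot: [0.003, 0.735, 0.678, 0.003]
contact_force: [28.5, -6.8, -17.4]
width: 0.403
grip_force: 13.9
```

Call:
{"api": "arm_command", "payload": {"plan": [{"wx":0,"wy":0,"wz":0,"tx":0,"ty":0.4,"tz":0,"fingers":0.4},{"wx":0,"wy":0,"wz":0,"tx":0,"ty":0,"tz":-1,"fingers":0.4},{"wx":0,"wy":0,"wz":0,"tx":0,"ty":0,"tz":-1,"fingers":0.4},{"wx":0,"wy":0,"wz":0,"tx":-0.5,"ty":0.2,"tz":-1,"fingers":0.2},{"wx":0,"wy":0,"wz":0,"tx":-1,"ty":0.5,"tz":0,"fingers":0},{"wx":0,"wy":0,"wz":0,"tx":-1,"ty":0.5,"tz":0,"fingers":0},{"wx":0,"wy":0,"wz":0,"tx":-1,"ty":0.4,"tz":0,"fingers":0},{"wx":0,"wy":0,"wz":0,"tx":-1,"ty":0,"tz":0,"fingers":0},{"wx":0,"wy":0,"wz":0,"tx":-1,"ty":0,"tz":0,"fingers":0},{"wx":0,"wy":0,"wz":0,"tx":-1,"ty":0,"tz":0,"fingers":0},{"wx":0,"wy":0,"wz":0,"tx":-0.4,"ty":0,"tz":0,"fingers":0}]}}

```text
time_s: 11.32
tool_pos: [486.9, 100.8, 479.3]
ee_rot: [-0.001, 0.736, 0.677, -0.001]
contact_force: [-0.4, -0.1, -0.6]
width: 0.0
grip_force: 0.0
```

```bash
python3 - <<'E'
from h import *
o=robot.get_obs(); t=np.array(o['tool_pos']); Rz=R.from_euler('z',-.078)
print(t,Rz.inv().apply(t-[545.8,170.3,-.7]),o['width'])
s=imaging.snapshot('wrist'); save(s,'w2')
for n,p in [('knobtop-33',[-50,-33,243]),('bolt nose area',[-50,56,209]),('grip',[-90,97,255])]: print(n,px(s,Rz.apply(p)+[545.8,170.3,-.7]))
E
```

```text
[486.8918789  100.81886375 479.34353295] [-53.31497853 -73.86005748 480.04353295] 0.00042461024317867627
knobtop-33 [[322, 195]]
bolt nose area [[321, 52]]
grip [[242, -65]]
```

View pics/w2.png

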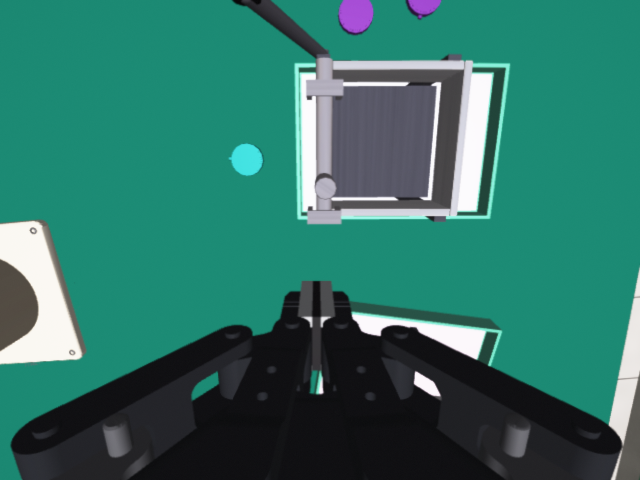

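The wrist view shows the trap-door shut, the box empty and the bolt knob at (325,187). I lower the shut fingers behind the knob and push.

Call:
{"api": "arm_command", "payload": {"plan": [{"wx":0,"wy":0,"wz":0,"tx":0,"ty":0.2,"tz":0.8,"fingers":0},{"wx":0,"wy":0,"wz":0,"tx":0,"ty":0,"tz":0.8,"fingers":0},{"wx":0,"wy":0,"wz":0,"tx":0,"ty":0,"tz":0.8,"fingers":0},{"wx":0,"wy":0,"wz":0,"tx":0,"ty":0,"tz":0.8,"fingers":0},{"wx":0,"wy":0,"wz":0,"tx":0.5,"ty":0,"tz":0,"fingers":0},{"wx":0,"wy":0,"wz":0,"tx":0.5,"ty":0,"tz":0,"fingers":0},{"wx":0,"wy":0,"wz":0,"tx":0.4,"ty":0,"tz":0,"fingers":0}]}}

```text
time_s: 12.25
tool_pos: [495.2, 137.5, 400.5]
ee_rot: [0.0, 0.735, 0.678, 0.0]
contact_force: [0.2, -1.5, -0.4]
width: -0.004
grip_force: 0.9
```

Call:
{"api": "arm_command", "payload": {"plan": [{"wx":0,"wy":0,"wz":0,"tx":0.4,"ty":0,"tz":0,"fingers":0},{"wx":0,"wy":0,"wz":0,"tx":0.3,"ty":0,"tz":0,"fingers":0},{"wx":0,"wy":0,"wz":0,"tx":0.1,"ty":0,"tz":0,"fingers":0}]}}

```text
time_s: 12.62
tool_pos: [496.7, 156.8, 400.0]
ee_rot: [0.0, 0.735, 0.678, 0.0]
contact_force: [0.4, -1.3, 0.8]
width: 0.0
grip_force: 0.8
```

Call:
{"api": "arm_command", "payload": {"plan": [{"wx":0,"wy":0,"wz":0,"tx":0.1,"ty":0,"tz":0,"fingers":0},{"wx":0,"wy":0,"wz":0,"tx":0.06,"ty":0,"tz":0,"fingers":0}]}}

```text
time_s: 12.88
tool_pos: [496.9, 158.5, 400.1]
ee_rot: [0.002, 0.735, 0.678, -0.002]
contact_force: [-1.0, -19.7, 9.1]
width: 0.003
grip_force: 9.8
```

At the stop (20 N). I back off and retreat.

Call:
{"api": "arm_command", "payload": {"plan": [{"wx":0,"wy":0,"wz":0,"tx":-0.8,"ty":0,"tz":0,"fingers":0},{"wx":0,"wy":0,"wz":0,"tx":-0.4,"ty":0,"tz":-0.5,"fingers":0},{"wx":0,"wy":0,"wz":0,"tx":0,"ty":0,"tz":-1,"fingers":0},{"wx":0,"wy":0,"wz":0,"tx":0,"ty":0,"tz":-1,"fingers":0},{"wx":0,"wy":0,"wz":0,"tx":0,"ty":-1,"tz":-1,"fingers":0},{"wx":0,"wy":0,"wz":0,"tx":0,"ty":-1,"tz":0,"fingers":0},{"wx":0,"wy":0,"wz":0,"tx":0,"ty":0,"tz":0,"fingers":0},{"wx":0,"wy":0,"wz":0,"tx":0,"ty":0,"tz":0,"fingers":0}]}}

```text
time_s: 13.88
tool_pos: [445.1, 134.3, 487.7]
ee_rot: [0.0, 0.736, 0.677, 0.001]
contact_force: [-0.0, -0.4, -0.1]
width: -0.005
grip_force: 0.0
```

```bash
python3 - <<'E'
from h import *
a=imaging.snapshot('scene')['pixels'][160:430,180:490,::-1]; b=imaging.snapshot('side')['pixels'][130:400,180:400,::-1]
cv2.imwrite('pics/end.png',cv2.resize(np.hstack([a,b]),None,fx=1.5,fy=1.5,interpolation=cv2.INTER_CUBIC))
E
```

```text
(no output)
```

View pics/end.png

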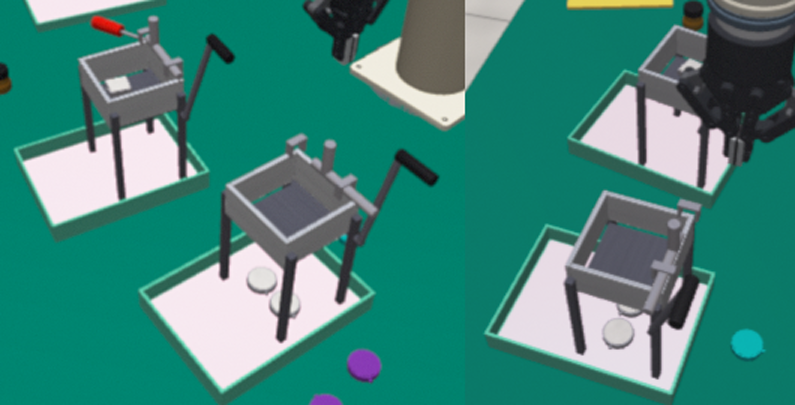

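The picture shows both cases in the tray at (262,280) and (285,303), and the trap-door shut. The bolt is home with its nose past the side at (368,205), and the other box is untouched.

```bash
python3 -c "
from h import *
print(job.finish_job())"
```

```text
the job is handed in; nothing more can be done
None
```

Job handed in at about 14 s of the 45 s allowed: both round cases are in their tray, the trap-door is shut and the bolt is pushed home to its stop. The square-case box was not touched, and the hand-in call gave no verdict.

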